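Rebuild the coffee grinder's drive stack

ROBOT

A 6-joint arm with a two-finger parallel gripper is mounted at the origin on the work surface. World frame = base frame: x ahead of the robot, y to its left, z up, the work surface at z = 0. Lengths are in m, angles in rad, forces in N, time in s.
With the tool pointing down it reaches from about 0.35 to 0.975 m from the base axis. Payload 4.9 kg.
Tool frame: the origin (TCP) lies between the finger pads; the fingertips stand 19 mm ahead of it and the grasp point (between the pads) is the TCP; z points along the fingers, y is the line along which they close (so a half turn about z gives the same grasp; the last joint's range is limited). The gripper opens to 85 mm and grips with 20 to 120 N. Pads are 22 mm wide; open, the fingers measure 114 mm over their backs; the gripper's body (76 mm by 85 mm) begins 54 mm behind the grasp point. The pads swing forward as they close: fully open they stand 13 mm farther back than shut.
Start: joints at [-1.237, 0.053, 1.613, -0, 1.476, -0.119], TCP at [0.273, -0.562, 0.25] pointing down, gripper open.
Joint ranges: [-3.01, 3.01], [-1.01, 2.22], [0.06, 2.58], [-1.02, 4.17], [0.09, 2.62], [-3.14, 3.14]. Speed limits (rad/s): [2.57, 2.57, 3.14, 3.14, 3.14, 3.14].

INTERFACE

Orientations are given as a rotation vector (axis times angle).
In Python, from station import ctrl gives the robot as it stands. The module is installed in compiled form; this text tells all that it offers.
- The arm moves only by the tool servo_tool, never from a script. Its argument "increments" is a list that holds one entry, the list of rows, each a list of 5 numbers: the finger opening in cm, from 0 to 8.54, then the shift along the tool's x, y, z in cm, then the turn about the tool's z in degrees. A call has 1 to 5 rows; each row is the pose to reach, as a shift and turn from the pose commanded when the call began, along the tool's axes at that moment; what a row does not reach only later rows make up. A row lasts 1/10 s, in which the tool goes at most 50 mm and 8.59 degrees, less where a joint would pass 70% of its speed; a pose out of reach is approached as far as the arm can. A call with a gripper value outside its range is refused whole. The fingers move at their own pace and stop on an object; "newtons" is the grip in N (left out, the last holds). Time passes only in rows, so rows that repeat a pose let the fingers close. It gives the time, the measured TCP pose, the force, the opening and the grip force at its end, in the units of the state.
- ctrl.get_obs(): the state, without advancing time (a new reading comes with each control period).
- ctrl.get_image(name): name is "side" or "top" or "wrist"; returns a dict with "img" (420x560x3 uint8, red, green, blue), "fx", "fy", "cx", "cy" (pixels), "rvec" (rotation vector, rad) and "tvec" (3), from world to camera coordinates, as OpenCV has them; the wrist camera has in their place "mount" (4x4, takes a point from camera to tool coordinates, whose origin is the TCP and whose axes are the flange's). Camera axes: x right, y down, z forward; pixel columns grow to the right and rows downward; lengths in m; the calibration is good to about 2 mm. A picture is of the moment at which its call begins: read the wrist's pose just before it. There is no depth.
- ctrl.finish_job(): hands the job in; it is judged then, once.
The state is a dict: "t": time; "q": joint angles; "dq": joint speeds; "effort": joint torques, N m; "tool_pos": TCP position; "tool_rot": TCP orientation; "contact_force": force on the tool from outside, world axes, zero at the start; "wrist_torque": the same for the moment, N m; "opening": finger opening in m; "grip_force": force on a finger pad.
Only numpy, scipy, OpenCV 4.12 (cv2) and the standard library are available. Lean on these libraries where they do the work, as an engineer would, in place of code of your own. Each camera call takes 0.05 s, during which the arm holds its last target. There are 200 camera calls.

TASK

Take the rusty worn burr off the grinder's spindle and put it into the red scrap tray. Then rebuild the stack on the spindle, one part after another from the bottom up: the blue gear, the brass spacer and the white new burr, gear and burr with their hubs upwards, each sitting flat and fully down on the one below. Do not knock over the oil bottle or the mug, and let go of everything at the end.

Things in the scene. Friction and masses are not known exactly. Their poses are not given: they have to be found in the camera images.
- grinder: the grinder drive, bolted to the bench: a round dark grey metal housing, 116 mm in diameter, whose flat top (the seat) is 40 mm above its underside, with an upright steel spindle in its centre, 12 mm in diameter, that ends 104 mm above the housing's underside (64 mm above the seat); the spindle's last 8 mm taper to a tip of 4 mm diameter. Origin: centre of the housing's underside, on the spindle's axis; z up along the spindle. Stands at the left or right of the work area
- tray: the red scrap tray, fixed: an open square box, 120 x 120 mm outside, 28 mm high, walls and floor 4 mm thick. Origin: centre of its underside; x and y along its sides, z up
- worn_burr: the worn burr, rusty dark brown, at the start threaded on the spindle with its flange flat on the seat and its hub up; 50 mm in diameter, 28 mm high in all, 90 g: a round ribbed flange 12 mm thick with a hub on top. Its hub is 30 mm in diameter and rises from the middle of the flange up to the full height; a bore of 18 mm diameter runs right through along its own z axis. Origin: centre of the flange's underside; z points from flange to hub.
- gear: the blue plastic gear, lying loose on the bench with its hub up; toothed flange 65 mm in diameter over the teeth and 10 mm thick, 26 mm high in all, 60 g. Its hub is 30 mm in diameter and rises from the middle of the flange up to the full height; a bore of 18 mm diameter runs right through along its own z axis. Origin: centre of the flange's underside; z points from flange to hub.
- spacer: the brass spacer, standing loose on the bench: a plain tube 34 mm in outer diameter, 22 mm high, with a bore of 18 mm diameter, 80 g. Origin: centre of its underside; z along its axis, up
- new_burr: the new burr, white ceramic, lying loose on the bench with its hub up; 50 mm in diameter, 28 mm high in all, 90 g: a round ribbed flange 12 mm thick with a hub on top. Its hub is 30 mm in diameter and rises from the middle of the flange up to the full height; a bore of 18 mm diameter runs right through along its own z axis. Origin: centre of the flange's underside; z points from flange to hub.
- oil: a brown glass oil bottle with a black cap, 50 mm in diameter, 105 mm high, standing loose near the far side. Origin: centre of its underside; z up
- mug: a blue ceramic mug, 76 mm in diameter, 88 mm high, with a handle, standing loose near the far side. Origin: centre of its underside; z up
Things that resemble listed ones, but are neither listed nor needed, are in the scene too. There is more than one size of the gear; the job needs the smallest.

How it is judged:
On the way, in this order (a step that is already met when the one before it is completed fails the run):
1. the worn burr is off the spindle and in the scrap tray (x of worn_burr in the frame of tray between -0.058 and 0.058 m and y of worn_burr in the frame of tray between -0.058 and 0.058 m and height (world z) of worn_burr below 0.036 m), for 0.2 s.
2. the gear sits flat on the spindle, fully down on the seat (horizontal distance between gear and grinder below 0.006 m and z of gear in the frame of grinder between 0.036 and 0.044 m and angle between gear's own z axis and vertical below 0.1 rad), for 0.2 s.
3. the spacer sits flat on the spindle, fully down on the gear (horizontal distance between spacer and grinder below 0.006 m and z of spacer in the frame of grinder between 0.062 and 0.07 m and angle between spacer's own z axis and vertical below 0.1 rad), for 0.2 s.
4. the new burr sits flat on the spindle, fully down on the spacer (horizontal distance between new_burr and grinder below 0.006 m and z of new_burr in the frame of grinder between 0.084 and 0.092 m and angle between new_burr's own z axis and vertical below 0.1 rad), for 0.2 s.
At the end, for the whole second after the job is handed in: Worn burr in the tray (origin within 58 mm of its centre along both sides, below 36 mm). On the spindle gear, spacer, new burr: origins within 6 mm of its axis, within 4 mm of 40, 66, 88 mm over the housing's underside, upright within 0.1 rad. All at rest (0.02 m/s, 0.3 rad/s) (all of step 1 and all of step 2 and all of step 3 and all of step 4 and linear speed of each of worn_burr, gear, spacer, new_burr below 0.02 m/s and angular speed of each of worn_burr, gear, spacer, new_burr below 0.3 rad/s); the robot touches nothing.
It fails at once if the oil bottle is knocked over (angle between oil's own z axis and vertical above 0.6 rad).
It fails at once if the mug is knocked over (angle between mug's own z axis and vertical above 0.6 rad).
It also fails if it takes over 128 s, if anything falls off the work surface, if the arm or the gripper's body presses on something with over 40 N, if the wrist force passes 120 N, or if a joint passes its speed limit or range.

## Working session

There is one attempt and no reset: what is moved stays moved. The work goes in short steps, Python scripts to look and compute and a tool call to move; the robot and the scene stay as the last step left them, time stands still between calls to the robot, and variables do not carry over. Pictures are saved under pics/ and viewed, at most 14 in all, crops included, and the job is handed in when it is done.

Besides the shell and the picture viewer there is one more tool, called after "Emit:" in YAML: its name, and indented under it one key for each argument. servo_tool: Moves the arm, as the interface text tells. Its arguments: {"type":"object","properties":{"increments":{"type":"array"},"newtons":{"type":"number"}},"required":["increments"]}

```bash
mkdir -p pics; cat > h.py <<'E'
import numpy as np, cv2
from station import ctrl
R=lambda v: cv2.Rodrigues(np.array(v,float))[0]
def cam(name):
    o=ctrl.get_obs(); d=ctrl.get_image(name)
    K=np.array([[d['fx'],0,d['cx']],[0,d['fy'],d['cy']],[0,0,1]])
    if name=='wrist':
        M=np.array(d['mount']); Rt=R(o['tool_rot'])
        Rc=Rt@M[:3,:3]; c=Rt@M[:3,3]+np.array(o['tool_pos'])
    else:
        Rw=R(d['rvec']); Rc=Rw.T; c=-Rc@np.array(d['tvec']).ravel()
    return d['img'],K,Rc,c
def ray(px,K,Rc,c,z):
    d=Rc@np.linalg.inv(K)@np.array([px[0],px[1],1.]); return c+d*(z-c[2])/d[2]
def proj(P,K,Rc,c):
    p=K@(Rc.T@(np.array(P)-c)); return p[:2]/p[2]
def save(img,n): cv2.imwrite('pics/'+n+'.png',img[:,:,::-1])
E
python3 - <<'E'
from h import *
for n in('top','side','wrist'):
    i,K,Rc,c=cam(n); save(i,n+'0'); print(n,c,Rc[:,2],K[0,0])
    np.savez('/tmp/'+n,i=i,K=K,Rc=Rc,c=c)
o=ctrl.get_obs();print(o); print(R(o['tool_rot']))
E
```

```text
top [ 4.24989798e-01 -3.97823274e-04  1.00011638e+00] [ 0.14963104  0.01193076 -0.98866992] 405.62601181495484
side [ 0.45016586 -0.71729385  0.98628514] [ 0.10802918  0.61968515 -0.77738022] 541.3739658038478
wrist [ 0.34197453 -0.52941955  0.37303246] [-0.26731668 -0.12692291 -0.95521326] 351.0538541680348
{'t': 0.15, 'q': array([-1.23697029e+00,  5.32517015e-02,  1.61398620e+00, -3.32527152e-06,
        1.47601222e+00, -1.18963942e-01]), 'dq': array([-1.59829722e-03, -1.01243144e-03, -3.71876481e-03,  8.62787439e-04,
        4.45043112e-06,  2.66583684e-04]), 'effort': array([ 3.32001046e-04, -3.94243133e+01, -3.70721054e+01, -1.46302491e-04,
        4.66627927e-03,  3.51460514e-06]), 'tool_pos': array([ 0.27328996, -0.56156958,  0.24931205]), 'tool_rot': array([-3.05981962e+00, -7.04811306e-01,  2.84184669e-04]), 'contact_force': array([-0.09591719,  0.70671581,  0.45301238]), 'wrist_torque': array([0.00017529, 0.032038  , 0.01975845]), 'grip_force': 0.0, 'opening': 0.08542245025884704}
[[ 8.99229970e-01  4.37475900e-01 -5.46214525e-04]
 [ 4.37476198e-01 -8.99228629e-01  1.56488548e-03]
 [ 1.93427943e-04 -1.64614777e-03 -9.99998626e-01]]
```

View pics/top0.png

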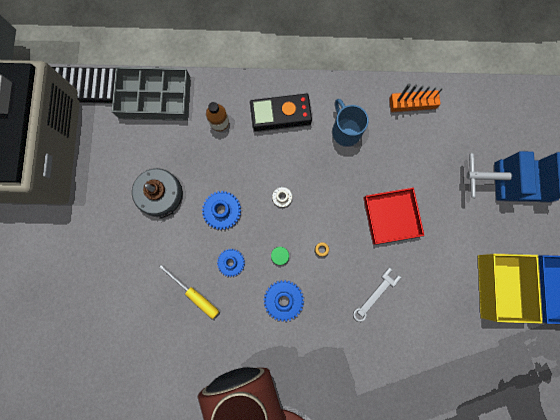

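View pics/side0.png

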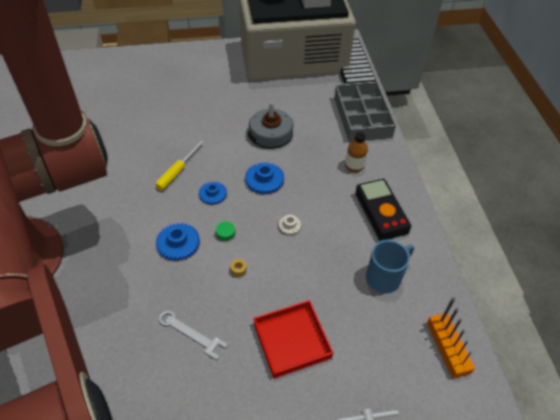

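Top view, by pixel: the grinder with the rusty burr is at (157,190), the tray at (393,216), the white burr at (282,197) and the brass spacer at (322,249). The blue gears are at (221,210), (231,262) and (284,300). The one at (231,262) looks smallest; I'll measure it against 65 mm and enlarge it.

```bash
python3 - <<'E'
from h import *
for n in ('top','side'):
    z=np.load('/tmp/%s.npz'%n); i,K,Rc,c=z['i'],z['K'],z['Rc'],z['c']
    h=cv2.cvtColor(i,cv2.COLOR_RGB2HSV)
    def comps(lo,hi,hz,nm,amin=60,roi=None):
        m=cv2.inRange(h,lo,hi); m=cv2.morphologyEx(m,cv2.MORPH_CLOSE,np.ones((3,3)))
        for q in cv2.findContours(m,cv2.RETR_EXTERNAL,2)[0]:
            if not amin<cv2.contourArea(q)<5000: continue
            p,ax,an=cv2.fitEllipse(q); P=ray(p,K,Rc,c,hz)
            s=np.linalg.norm(P-c)/K[0,0]
            print(n,nm,np.round(p,1),P.round(4)[:2],'dia mm',np.round(np.array(ax)*s*1000,0))
    comps((100,150,60),(125,255,255),.005,'blue')
    comps((0,0,190),(180,60,255),.006,'white')
    comps((12,120,100),(28,255,255),.011,'brass',30)
    comps((0,200,120),(6,255,255),.014,'red')
    comps((2,80,30),(14,190,120),.05,'rust',30)
z=np.load('/tmp/top.npz'); i=z['i']
save(cv2.resize(i[165:330,120:345],(795,583),interpolation=2),'crop')
E
```

```text
top blue [283.3 300.5] [ 0.3523 -0.0105] dia mm [94. 96.]
top blue [551.7 288.9] [ 0.3979 -0.6526] dia mm [ 73. 245.]
top blue [230.5 262.4] [0.439  0.1202] dia mm [64. 65.]
top blue [221.1 210.1] [0.567  0.1494] dia mm [92. 94.]
top blue [530.5 178.7] [ 0.6672 -0.6196] dia mm [160. 206.]
top white [377.  293.6] [ 0.3749 -0.2347] dia mm [ 42. 166.]
top white [281.7 196.4] [6.054e-01 1.000e-04] dia mm [46. 47.]
top white [501.5 160.7] [ 0.7113 -0.5495] dia mm [ 84. 212.]
top white [262.8 111.7] [0.8255 0.0543] dia mm [51. 65.]
top brass [535.9 303.5] [ 0.3629 -0.609 ] dia mm [26. 35.]
top brass [203.2 303.8] [0.3393 0.1802] dia mm [ 27. 127.]
top brass [481.9 283.5] [ 0.4059 -0.4839] dia mm [ 20. 163.]
top brass [513.8 282.7] [ 0.4101 -0.5598] dia mm [130. 319.]
top brass [321.7 249. ] [ 0.4775 -0.1005] dia mm [32. 33.]
top brass [288.4 108. ] [ 0.8351 -0.0112] dia mm [33. 36.]
top brass [414.8  99.5] [ 0.8659 -0.3344] dia mm [ 43. 179.]
top red [394.5 215.5] [ 0.5639 -0.2772] dia mm [139. 151.]
top rust [249.1 402. ] [0.1341 0.0599] dia mm [127. 239.]
top rust [153.6 189.5] [0.6061 0
[... 262 characters left out ...]
s [452.5 345.8] [ 0.8659 -0.332 ] dia mm [ 45. 172.]
side brass [237.9 266.3] [ 0.4764 -0.0951] dia mm [28. 33.]
side brass [386.9 209.5] [0.833  0.0105] dia mm [30. 38.]
side brass [170.1 174.6] [0.3418 0.1869] dia mm [28. 98.]
side brass [362.5 147.9] [0.8266 0.2129] dia mm [26. 28.]
side red [291.  339.9] [ 0.5598 -0.277 ] dia mm [121. 142.]
side rust [470.2 689.7] [ 0.7053 -0.8045] dia mm [ 185. 1125.]
side rust [387.  209.5] [ 0.8179 -0.0186] dia mm [34. 42.]
side rust [271.3 119.8] [0.6055 0.3049] dia mm [37. 44.]
side rust [108.1  37.4] [0.1812 0.7209] dia mm [22. 52.]
side rust [195.6  31.5] [0.4369 0.7191] dia mm [ 25. 173.]
side rust [495.3  74.1] [1.2525 0.4084] dia mm [176. 528.]
```

View pics/crop.png

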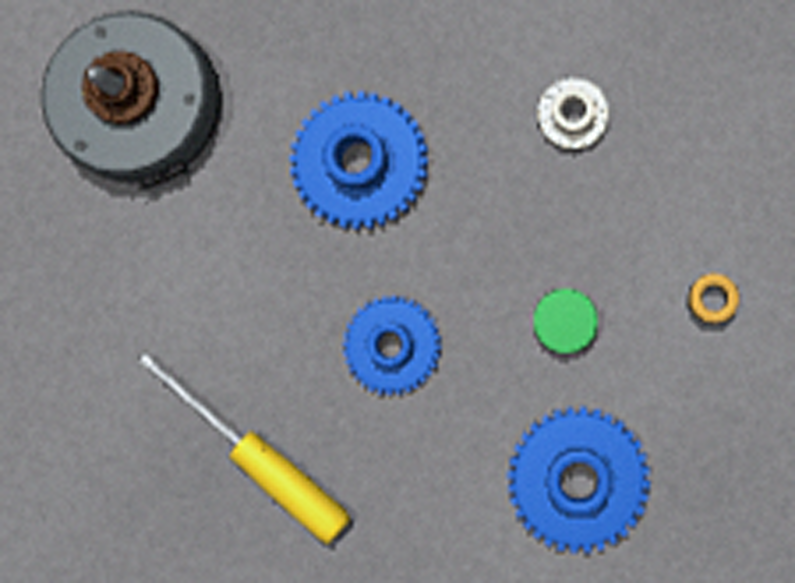

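The gear at (231,262) measures 65 mm, and the other two are about 94 mm, so it is the one meant. The crop shows it hub up and unobstructed. I'm moving over the grinder now and turning the tool to line up with the world axes.

Emit:
servo_tool:
  increments:
    - [[8.5, 17, -16, 0, 25.9], [8.5, 17, -16, 0, 25.9], [8.5, 17, -16, 0, 25.9], [8.5, 17, -16, 0, 25.9], [8.5, 17, -16, 0, 25.9]]
  newtons: 40

```text
t: 0.65
tool_pos: [0.3568, -0.3409, 0.2499]
tool_rot: [-3.141, -0.003, -0.0]
contact_force: [0.9, 0.0, 0.6]
opening: 0.0849
grip_force: 0.0
```

Emit:
servo_tool:
  increments:
    - [[8.5, 8.5, -22, 0, 0], [8.5, 8.5, -22, 0, 0], [8.5, 8.5, -22, 0, 0], [8.5, 8.5, -22, 0, 0], [8.5, 8.5, -22, 0, 0]]

```text
t: 1.15
tool_pos: [0.4414, -0.121, 0.2502]
tool_rot: [-3.141, -0.004, -0.001]
contact_force: [-0.2, -1.2, 0.1]
opening: 0.085
grip_force: 0.0
```

Emit:
servo_tool:
  increments:
    - [[8.5, 8.5, -22, 0, 0], [8.5, 8.5, -22, 0, 0], [8.5, 8.5, -22, 0, 0], [8.5, 8.5, -22, 0, 0], [8.5, 8.5, -22, 0, 0]]

```text
t: 1.65
tool_pos: [0.5262, 0.0993, 0.25]
tool_rot: [-3.141, -0.004, 0.0]
contact_force: [0.0, -0.2, 0.2]
opening: 0.0853
grip_force: 0.0
```

Emit:
servo_tool:
  increments:
    - [[8.5, 7.9, -20.8, 5, 0], [8.5, 7.9, -20.8, 5, 0], [8.5, 7.9, -20.8, 5, 0], [8.5, 7.9, -20.8, 5, 0], [8.5, 7.9, -20.8, 5, 0]]

```text
t: 2.15
tool_pos: [0.6045, 0.3075, 0.1982]
tool_rot: [3.141, 0.005, -0.003]
contact_force: [-0.4, -1.4, 0.6]
opening: 0.0849
grip_force: 0.0
```

```bash
python3 - <<'E'
from h import *
i,K,Rc,c=cam('wrist'); save(i,'w1'); print(c,Rc[:,2],ctrl.get_obs()['tool_pos'])
for z in (.04,.068,.104): print(z,proj([.605,.305,z],K,Rc,c),proj([.65,.305,z],K,Rc,c))
np.savez('/tmp/w1',i=i,K=K,Rc=Rc,c=c)
E
```

```text
[0.68106373 0.30692585 0.32191976] [-2.98570698e-01  6.88345453e-05 -9.54387518e-01] [0.60460588 0.3096794  0.19709678]
0.04 [279.67617238 194.06264492] [279.95807985 139.22277603]
0.068 [279.8798125  203.73145004] [280.20253439 143.58353409]
0.104 [280.21095949 219.45426383] [280.60519772 150.76653597]
```

View pics/w1.png

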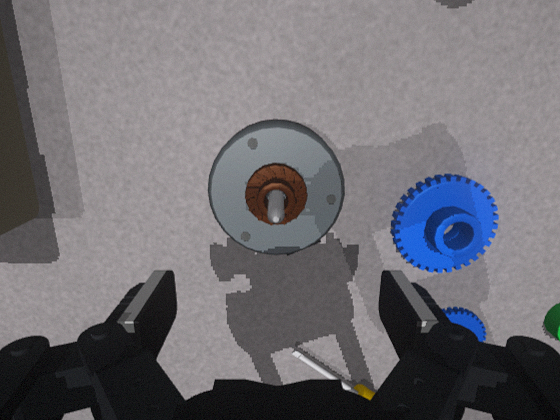

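The wrist view shows the grinder seat centred near (276,187), the rusty burr at (276,194) and the spindle tip near (276,217). The fingers straddle that line. I'll measure the seat ellipse and the burr flange.

```bash
cat >> h.py <<'E'
def ell(i,lo,hi,amin=150,k=3,amax=30000):
    h=cv2.cvtColor(i,cv2.COLOR_RGB2HSV); m=cv2.morphologyEx(cv2.inRange(h,lo,hi),cv2.MORPH_CLOSE,np.ones((k,k)))
    return [(cv2.fitEllipse(cv2.convexHull(q)),cv2.contourArea(q)) for q in cv2.findContours(m,cv2.RETR_EXTERNAL,2)[0] if amin<cv2.contourArea(q)<amax]
E
python3 - <<'E'
from h import *
for n in('w1','top','side'):
    z=np.load('/tmp/%s.npz'%n); i,K,Rc,c=z['i'],z['K'],z['Rc'],z['c']; G=proj([.605,.307,.05],K,Rc,c)
    h=cv2.cvtColor(i,cv2.COLOR_RGB2HSV)
    if n=='w1': print(h[150,230],h[250,276],h[215:219,276],h[180,270],h[170,310])
    for nm,lo,hi,z in (('seat',(80,15,90),(130,80,190),.04),('rust',(2,80,30),(14,255,200),.052)):
        for e,a in ell(i,lo,hi):
            if np.linalg.norm(np.array(e[0])-G)<25: print(n,nm,np.round(e[0],1),np.round(e[1],1),a,ray(e[0],K,Rc,c,z).round(4))
i=np.load('/tmp/w1.npz')['i']
save(cv2.resize(i[110:265,195:355],(640,620//1),interpolation=2)[:600],'w1c')
E
```

```text
[ 98  14 146] [108  34  76] [[135   7 146]
 [150   2 159]
 [150   3 176]
 [113   6 177]] [  8 127  38] [ 99  26 129]
w1 seat [275.4 189.2] [127.8 130.6] 12678.5 [0.6092 0.3085 0.04  ]
w1 rust [275.6 194.2] [61.1 61.6] 2233.0 [0.6081 0.3083 0.052 ]
top seat [154.3 190.5] [43.8 45.6] 1509.0 [0.6056 0.3081 0.04  ]
top rust [153.3 189.2] [19.5 20.2] 217.0 [0.6064 0.3068 0.052 ]
side seat [270.8 122.7] [27.2 41.8] 487.5 [0.6043 0.3052 0.04  ]
side rust [271.4 119.4] [15.1 17.6] 165.0 [0.6055 0.3041 0.052 ]
```

View pics/w1c.png

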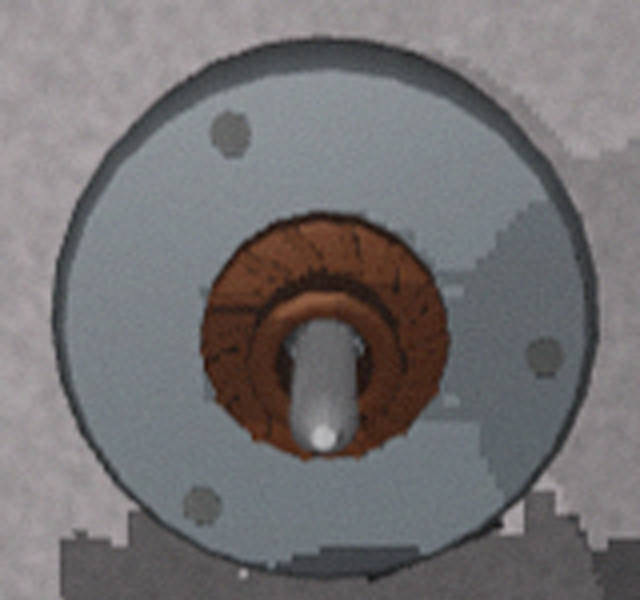

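Emit:
servo_tool:
  increments:
    - [[8.5, 0.3, 0, 5, 0], [8.5, 0.3, 0, 10, 0], [8.5, 0.3, 0, 12.8, 0], [8.5, 0.3, 0, 12.8, 0], [8.5, 0.3, 0, 12.8, 0]]

```text
t: 2.7
tool_pos: [0.6077, 0.3043, 0.0724]
tool_rot: [3.141, 0.001, -0.001]
contact_force: [0.4, 0.8, 0.7]
opening: 0.0848
grip_force: 0.0
```

Emit:
servo_tool:
  increments:
    - [[2.5, 0, 0, 0, 0], [2.5, 0, 0, 0, 0], [2.5, 0, 0, 0, 0], [2.5, 0, 0, 0, 0], [2.5, 0, 0, 0, 0]]

```text
t: 3.2
tool_pos: [0.6088, 0.3059, 0.0745]
tool_rot: [-3.138, -0.001, -0.005]
contact_force: [-1.2, 4.2, 6.1]
opening: 0.0283
grip_force: 39.2
```

Emit:
servo_tool:
  increments:
    - [[2.5, 0, 0, 0, 0], [2.5, 0, 0, 0, 0], [2.5, 0, 0, 0, 0], [2.5, 0, 0, 0, 0], [2.5, 0, 0, 0, 0]]

```text
t: 3.7
tool_pos: [0.6088, 0.3059, 0.0745]
tool_rot: [-3.139, -0.001, -0.004]
contact_force: [-1.3, 3.7, 6.5]
opening: 0.0283
grip_force: 39.2
```

Gripped on the hub. Lifting it off.

Emit:
servo_tool:
  increments:
    - [[2.5, 0, 0, -1.5, 0], [2.5, 0, 0, -4, 0], [2.5, 0, 0, -7, 0], [2.5, 0, 0, -10, 0], [2.5, 0, 0, -12, 0]]

```text
t: 4.2
tool_pos: [0.6082, 0.3042, 0.1944]
tool_rot: [3.141, 0.001, 0.003]
contact_force: [0.2, -0.2, -0.4]
opening: 0.028
grip_force: 40.9
```

```bash
python3 - <<'E'
from h import *
i,K,Rc,c=cam('wrist'); s,_,_,_=cam('side'); o=ctrl.get_obs(); print(o['tool_pos'],o['opening'],o['contact_force'],o['q'])
save(np.hstack([cv2.resize(i,(500,375)),cv2.resize(s[20:220,180:340],(300,375))]),'l1')
E
```

```text
[0.60958018 0.30477139 0.19643527] 0.02819341380048207 [0.72054856 0.22590819 0.04443631] [ 3.54869106e-01  2.14905241e-01  1.52615944e+00 -8.87918202e-04
  1.39400056e+00  1.92499753e+00]
```

View pics/l1.png

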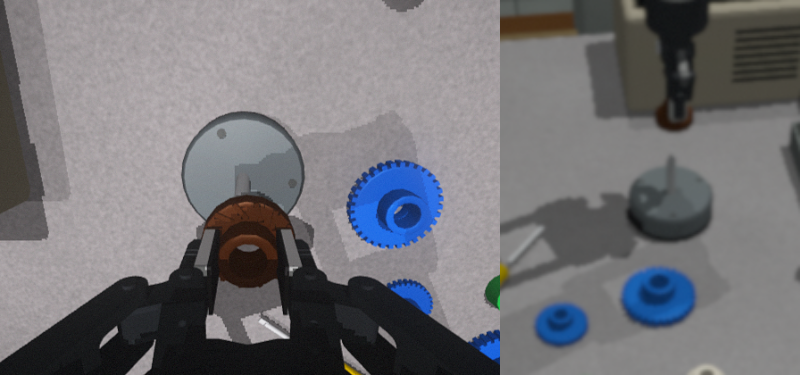

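The burr is held clear of the spindle (wrist view: bore at (248,250), spindle free). Carrying it to the tray.

Emit:
servo_tool:
  increments:
    - [[2.5, -1.8, 22.5, 0, 0], [2.5, -1.8, 22.5, 0, 0], [2.5, -1.8, 22.5, 0, 0], [2.5, -1.8, 22.5, 0, 0], [2.5, -1.8, 22.5, 0, 0]]

```text
t: 4.8
tool_pos: [0.5883, 0.0758, 0.1898]
tool_rot: [3.14, -0.003, -0.006]
contact_force: [0.1, 0.4, -0.7]
opening: 0.028
grip_force: 40.9
```

Emit:
servo_tool:
  increments:
    - [[2.5, -1.8, 22.5, 0, 0], [2.5, -1.8, 22.5, 0, 0], [2.5, -1.8, 22.5, 0, 0], [2.5, -1.8, 22.5, 0, 0], [2.5, -1.8, 22.5, 0, 0]]

```text
t: 5.3
tool_pos: [0.5703, -0.149, 0.19]
tool_rot: [3.141, -0.004, -0.005]
contact_force: [0.3, 0.2, -1.6]
opening: 0.0279
grip_force: 40.9
```

Emit:
servo_tool:
  increments:
    - [[2.5, -1, 13.2, 0, 0], [2.5, -1, 13.2, 0, 0], [2.5, -1, 13.2, 0, 0], [2.5, -1, 13.2, 3, 0], [2.5, -1, 13.2, 7, 0]]

```text
t: 5.8
tool_pos: [0.5625, -0.2799, 0.1223]
tool_rot: [3.139, -0.003, 0.004]
contact_force: [-0.0, 0.5, -0.8]
opening: 0.0285
grip_force: 40.9
```

Emit:
servo_tool:
  increments:
    - [[2.5, 0, 0, 4, 0], [2.5, 0, 0, 7, 0], [2.5, 0, 0, 8.2, 0], [2.5, 0, 0, 8.2, 0], [5, 0, 0, 8.2, 0]]

```text
t: 6.3
tool_pos: [0.5616, -0.2774, 0.0393]
tool_rot: [-3.141, -0.001, 0.002]
contact_force: [0.3, -0.1, -0.4]
opening: 0.0417
grip_force: 0.0
```

Emit:
servo_tool:
  increments:
    - [[5, 0, 0, 0, 0], [5, 0, 0, 0, 0], [5, 0, 0, -4, 0], [5, 0, 0, -8, 0], [5, 0, 0, -12, 0]]

```text
t: 6.8
tool_pos: [0.5619, -0.2774, 0.1614]
tool_rot: [-3.141, -0.001, 0.001]
contact_force: [0.0, -1.0, 0.3]
opening: 0.05
grip_force: 0.0
```

Emit:
servo_tool:
  increments:
    - [[7, -6.2, -20, -3, 0], [7, -6.2, -20, -3, 0], [7, -6.2, -20, -3, 0], [7, -6.2, -20, -3, 0], [7, -6.2, -20, -3, 0]]

```text
t: 7.3
tool_pos: [0.499, -0.0742, 0.1911]
tool_rot: [-3.141, -0.007, -0.002]
contact_force: [-0.4, -0.1, -0.2]
opening: 0.0703
grip_force: 0.0
```

Emit:
servo_tool:
  increments:
    - [[7, -6.1, -19.8, 0, 0], [7, -6.1, -19.8, 0, 0], [7, -6.1, -19.8, 0, 0], [7, -6.1, -19.8, 0, 0], [7, -6.1, -19.8, 0, 0]]

```text
t: 7.8
tool_pos: [0.4375, 0.1238, 0.1903]
tool_rot: [-3.141, -0.01, -0.0]
contact_force: [-0.6, 1.0, 0.7]
opening: 0.0702
grip_force: 0.0
```

```bash
python3 - <<'E'
from h import *
i,K,Rc,c=cam('wrist'); t,Kt,Rt,ct=cam('top'); o=ctrl.get_obs(); print(o['tool_pos'])
save(np.hstack([cv2.resize(i,(533,400)),cv2.resize(t[180:255,355:430],(267,400))]),'g1')
for e,a in ell(i,(100,150,60),(125,255,255)): print(np.round(e[0],1),np.round(e[1],1),ray(e[0],K,Rc,c,.006).round(4))
print(proj([.4387,.1205,0.005],K,Rc,c))
for e,a in ell(t,(2,80,30),(14,190,120),80): print('rust top',np.round(e[0],1),ray(e[0],Kt,Rt,ct,.016).round(4))
E
```

```text
[0.43880033 0.12110567 0.19041499]
[416.9 270.1] [ 90.2 102.1] [ 0.3559 -0.0127  0.006 ]
[280.6 184.7] [73.4 74.7] [0.4401 0.1205 0.006 ]
[245.   22.8] [123.3 138.9] [0.5712 0.1498 0.006 ]
[280.5897487  185.97716623]
rust top [275.2 439.4] [ 0.0459 -0.0001  0.016 ]
rust top [186.7 322.6] [0.2956 0.216  0.016 ]
rust top [394.9 217.9] [ 0.5578 -0.2774  0.016 ]
rust top [216.  113.9] [0.8126 0.1729 0.016 ]
```

View pics/g1.png

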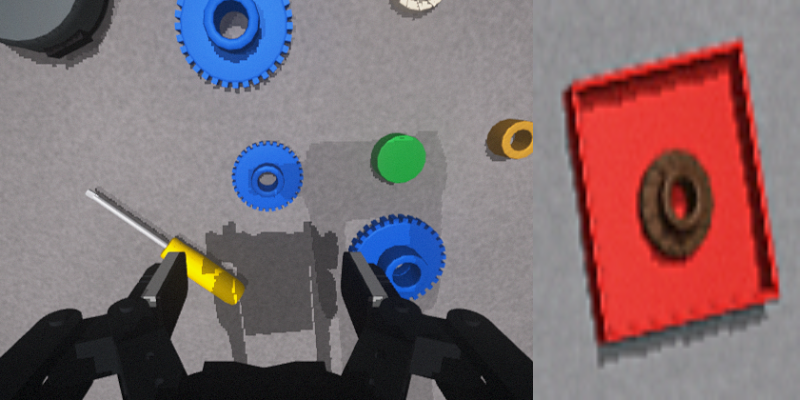

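The rusty burr lies flat in the tray (right panel). The gear is centred at (281,185) in the wrist view, at about (0.4395, 0.1205), almost under the TCP. Grasping it.

Emit:
servo_tool:
  increments:
    - [[6, 0.1, 0, 5, 0], [6, 0.1, 0, 10, 0], [6, 0.1, 0, 14, 0], [6, 0.1, 0, 15.7, 0], [6, 0.1, 0, 15.7, 0]]

```text
t: 8.4
tool_pos: [0.4377, 0.1182, 0.0299]
tool_rot: [3.14, -0.003, -0.011]
contact_force: [0.1, 0.1, -0.3]
opening: 0.0598
grip_force: 0.0
```

Emit:
servo_tool:
  increments:
    - [[2.5, 0, 0, 0, 0], [2.5, 0, 0, 0, 0], [2.5, 0, 0, 0, 0], [2.5, 0, 0, 0, 0], [2.5, 0, 0, 0, 0]]

```text
t: 8.9
tool_pos: [0.4421, 0.12, 0.0356]
tool_rot: [3.141, 0.002, 0.008]
contact_force: [0.8, -2.8, 6.6]
opening: 0.028
grip_force: 39.6
```

Emit:
servo_tool:
  increments:
    - [[2.5, 0, 0, -2, 0], [2.5, 0, 0, -6, 0], [2.5, 0, 0, -10, 0], [2.5, 0, 0, -14, 0], [2.5, 0, 0, -17, 0]]

```text
t: 9.4
tool_pos: [0.4404, 0.1206, 0.2066]
tool_rot: [-3.141, -0.002, -0.006]
contact_force: [0.1, 0.6, -0.6]
opening: 0.0278
grip_force: 39.7
```

Emit:
servo_tool:
  increments:
    - [[2.5, 12, -14, 0, 0], [2.5, 12, -14, 0, 0], [2.5, 12, -14, 0, 0], [2.5, 12, -14, 0, 0], [2.5, 12, -14, 0, 0]]

```text
t: 9.9
tool_pos: [0.5613, 0.2633, 0.2028]
tool_rot: [-3.141, -0.006, -0.0]
contact_force: [0.6, -0.1, -0.6]
opening: 0.0277
grip_force: 39.8
```

Emit:
servo_tool:
  increments:
    - [[2.5, 4.6, -4.7, 2, 0], [2.5, 4.6, -4.7, 4, 0], [2.5, 4.6, -4.7, 4, 0], [2.5, 4.6, -4.7, 4, 0], [2.5, 4.6, -4.7, 4, 0]]

```text
t: 10.4
tool_pos: [0.6057, 0.3069, 0.1649]
tool_rot: [-3.141, -0.001, -0.002]
contact_force: [0.6, 0.5, 0.4]
opening: 0.0275
grip_force: 39.8
```

```bash
python3 - <<'E'
from h import *
i,K,Rc,c=cam('wrist'); s,Ks,Rs,cs=cam('side'); o=ctrl.get_obs(); print(o['tool_pos'],o['opening'])
np.savez('/tmp/wg',i=i,K=K,Rc=Rc,c=c)
save(np.hstack([i[130:420,140:440],cv2.resize(s[60:160,210:330],(348,290))]),'p1')
for e,a in ell(i,(80,15,90),(130,80,190)): print('seat',np.round(e[0],1),np.round(e[1],1),a)
for e,a in ell(i,(100,150,60),(125,255,255)): print('blue',np.round(e[0],1),np.round(e[1],1))
print(proj([.606,.3075,.104],K,Rc,c),proj(np.array(o['tool_pos']),K,Rc,c))
E
```

```text
[0.60607902 0.30701081 0.16539956] 0.027397288607265407
seat [320.9 265. ] [12.5 25.8] 165.0
seat [470.6 196.5] [46.7 49.9] 165.5
seat [274.2 203.3] [146.  150.4] 9782.0
blue [277.3 266.4] [132.3 139.8]
blue [461.2 237.4] [105.3 120.7]
[275.20768371 239.56971182] [275.31814918 297.95626648]
```

View pics/p1.png

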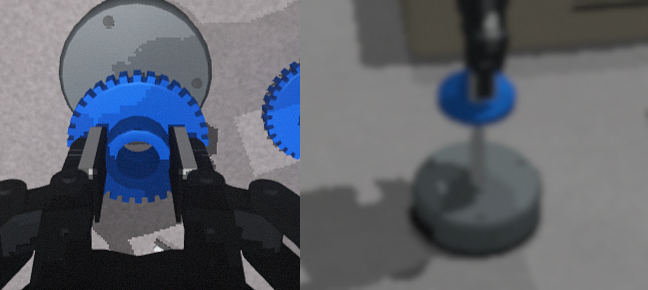

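```bash
python3 - <<'E'
from h import *
z=np.load('/tmp/wg.npz'); i,K,Rc,c=z['i'],z['K'],z['Rc'],z['c']
tz=.1654
# flange extreme edges in the image, on flange top plane
h=cv2.cvtColor(i,cv2.COLOR_RGB2HSV); m=cv2.inRange(h,(100,150,40),(125,255,255)); m[:,360:]=0
ys,xs=np.nonzero(m); print(xs.min(),xs.max(),ys.min(),ys.max())
f=tz-.034+.010
for p in [(xs.min(),260),(xs.max(),260),(278,ys.min()),(278,ys.max()),((xs.min()+xs.max())/2,270)]: print(p,ray(p,K,Rc,c,f).round(4), ray(p,K,Rc,c,f-.01).round(4))
print('seat',ray((274.2,203.3),K,Rc,c,.04))
E
```

```text
207 348 200 332
(np.int64(207), 260) [0.6112 0.3386 0.1414] [0.6064 0.3409 0.1314]
(np.int64(348), 260) [0.6113 0.2737 0.1414] [0.6065 0.2715 0.1314]
(278, np.int64(200)) [0.6399 0.306  0.1414] [0.6371 0.306  0.1314]
(278, np.int64(332)) [0.5723 0.3059 0.1414] [0.5648 0.3059 0.1314]
(np.float64(277.5), 270) [0.6061 0.3062 0.1414] [0.601  0.3062 0.1314]
seat [0.60858292 0.30870434 0.04      ]
```

Emit:
servo_tool:
  increments:
    - [[2.5, 0, -0.15, 0, 0], [2.5, 0, -0.15, 1.5, 0], [2.5, 0, -0.15, 2.5, 0], [2.5, 0, -0.15, 3.5, 0], [2.5, 0, -0.15, 4, 0]]

```text
t: 11.0
tool_pos: [0.6048, 0.3085, 0.1208]
tool_rot: [3.14, 0.001, -0.004]
contact_force: [1.1, -0.1, -0.1]
opening: 0.0276
grip_force: 39.8
```

Emit:
servo_tool:
  increments:
    - [[2.5, 0, 0, 1.5, 0], [2.5, 0, 0, 3, 0], [2.5, 0, 0, 4, 0], [2.5, 0, 0, 4.7, 0], [2.5, 0, 0, 4.7, 0]]

```text
t: 11.5
tool_pos: [0.6058, 0.3089, 0.0761]
tool_rot: [3.141, 0.001, -0.001]
contact_force: [-0.3, -0.2, -0.9]
opening: 0.0279
grip_force: 39.8
```

Almost down with no side force. Lowering the last bit, then releasing and rising.

Emit:
servo_tool:
  increments:
    - [[2.5, 0, 0, 0.2, 0], [2.5, 0, 0, 0.2, 0], [5.5, 0, 0, 0.2, 0], [5.5, 0, 0, 0.2, 0], [5.5, 0, 0, 0.2, 0]]

```text
t: 12.0
tool_pos: [0.6057, 0.3089, 0.0739]
tool_rot: [3.142, 0.001, -0.0]
contact_force: [0.6, 0.7, -0.7]
opening: 0.055
grip_force: 0.0
```

Emit:
servo_tool:
  increments:
    - [[6, 0, 0, -3, 0], [6, 0, 0, -6, 0], [6, 0, 0, -9, 0], [6, 0, 0, -12, 0], [6, 0, 0, -12, 0]]

```text
t: 12.5
tool_pos: [0.6085, 0.31, 0.2007]
tool_rot: [-3.138, -0.001, -0.015]
contact_force: [0.1, -0.3, 1.0]
opening: 0.06
grip_force: 0.0
```

```bash
python3 - <<'E'
from h import *
i,K,Rc,c=cam('wrist'); s,Ks,Rs,cs=cam('side'); o=ctrl.get_obs(); print(o['tool_pos'],o['opening'])
np.savez('/tmp/wg2',i=i,K=K,Rc=Rc,c=c)
save(np.hstack([cv2.resize(i[120:270,190:370],(360,300)),cv2.resize(s[80:160,220:320],(375,300))]),'p2')
for e,a in ell(i,(100,150,40),(125,255,255)):print('blue',np.round(e[0],1),np.round(e[1],1),ray(e[0],K,Rc,c,.048).round(4))
h=cv2.cvtColor(s,cv2.COLOR_RGB2HSV)
for e,a in ell(s,(100,150,40),(125,255,255)):print('side',np.round(e[0],1),ray(e[0],Ks,Rs,cs,.045).round(4))
E
```

```text
[0.60618032 0.30907023 0.19501189] 0.06015510509000789
blue [532.9 370.7] [ 7.1 18.2] [0.4389 0.0662 0.048 ]
blue [446.1 228.3] [ 95.5 107.1] [0.583  0.1688 0.048 ]
blue [279.2 202.7] [79.8 81.6] [0.605  0.3085 0.048 ]
side [177.3 241.3] [ 0.3555 -0.0372  0.045 ]
side [264.1 177.8] [0.5613 0.116  0.045 ]
side [270.  120.2] [0.6027 0.3094 0.045 ]
```

View pics/p2.png

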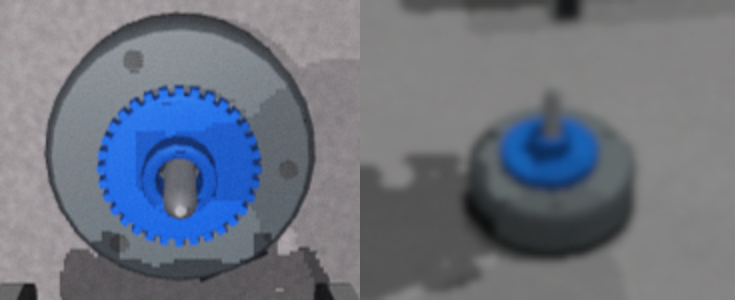

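The gear sits flat on the seat with the spindle through its bore (tip at (180,210) in the left panel). Next the spacer.

Emit:
servo_tool:
  increments:
    - [[6.5, -6.5, 20.5, 0, 0], [6.5, -6.5, 20.5, 0, 0], [6.5, -6.5, 20.5, 0, 0], [6.5, -6.5, 20.5, 0, 0], [6.5, -6.5, 20.5, 0, 0]]

```text
t: 13.1
tool_pos: [0.5384, 0.1006, 0.1914]
tool_rot: [3.14, -0.004, -0.007]
contact_force: [0.1, 0.1, -0.3]
opening: 0.0649
grip_force: 0.0
```

Emit:
servo_tool:
  increments:
    - [[6.5, -6.4, 20.2, 0, 0], [6.5, -6.4, 20.2, 0, 0], [6.5, -6.4, 20.2, 0, 0], [6.5, -6.4, 20.2, 0, 0], [6.5, -6.4, 20.2, 0, 0]]

```text
t: 13.6
tool_pos: [0.4753, -0.1011, 0.1926]
tool_rot: [-3.142, 0.006, 0.004]
contact_force: [0.6, -0.0, 0.3]
opening: 0.0652
grip_force: 0.0
```

```bash
python3 - <<'E'
from h import *
i,K,Rc,c=cam('wrist'); o=ctrl.get_obs(); print(o['tool_pos'])
save(i,'s1')
for e,a in ell(i,(12,120,80),(28,255,255)):print('brass',np.round(e[0],1),np.round(e[1],1),ray(e[0],K,Rc,c,.015).round(4))
E
```

```text
[ 0.47558497 -0.10085814  0.1926852 ]
brass [ 11.6 328.1] [34.3 65.8] [0.3315 0.1669 0.015 ]
brass [274.9 186.1] [38.  40.7] [ 0.4777 -0.0995  0.015 ]
```

View pics/s1.png

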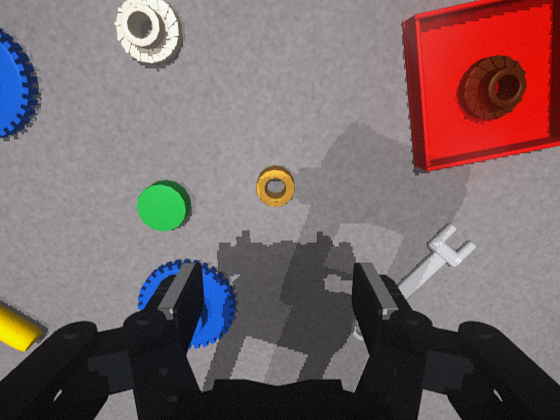

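The spacer is at px (275,186), about 2 mm from the TCP. Correcting and grasping it.

Emit:
servo_tool:
  increments:
    - [[6, 0.2, -0.1, 5, 0], [6, 0.2, -0.1, 10, 0], [6, 0.2, -0.1, 14.5, 0], [6, 0.2, -0.1, 16.5, 0], [6, 0.2, -0.1, 16.5, 0]]

```text
t: 14.15
tool_pos: [0.4755, -0.0944, 0.0243]
tool_rot: [-3.137, -0.003, 0.015]
contact_force: [-0.9, 0.5, 0.8]
opening: 0.0603
grip_force: 0.0
```

Emit:
servo_tool:
  increments:
    - [[2.9, 0, 0, 0, 0], [2.9, 0, 0, 0, 0], [2.9, 0, 0, 0, 0], [2.9, 0, 0, 0, 0], [2.9, 0, 0, 0, 0]]

```text
t: 14.65
tool_pos: [0.4808, -0.0975, 0.0313]
tool_rot: [3.141, 0.001, 0.006]
contact_force: [2.0, 1.2, 7.0]
opening: 0.031
grip_force: 40.4
```

Emit:
servo_tool:
  increments:
    - [[2.9, 0, 0, -2, 0], [2.9, 0, 0, -6, 0], [2.9, 0, 0, -10, 0], [2.9, 0, 0, -14, 0], [2.9, 0, 0, -18, 0]]

```text
t: 15.15
tool_pos: [0.4785, -0.0971, 0.2107]
tool_rot: [3.141, 0.001, -0.001]
contact_force: [1.0, -0.2, -1.1]
opening: 0.0307
grip_force: 40.0
```

Emit:
servo_tool:
  increments:
    - [[2.9, 6.4, -20.3, 0, 0], [2.9, 6.4, -20.3, 0, 0], [2.9, 6.4, -20.3, 0, 0], [2.9, 6.4, -20.3, 0, 0], [2.9, 6.4, -20.3, 0, 0]]

```text
t: 15.65
tool_pos: [0.5431, 0.1097, 0.2092]
tool_rot: [-3.14, -0.008, 0.0]
contact_force: [0.7, -0.6, -0.6]
opening: 0.0311
grip_force: 40.1
```

Emit:
servo_tool:
  increments:
    - [[2.9, 6.3, -20.3, 0, 0], [2.9, 6.3, -20.3, 0, 0], [2.9, 6.3, -20.3, 0, 0], [2.9, 6.3, -20.3, 2, 0], [2.9, 6.3, -20.3, 4, 0]]

```text
t: 16.15
tool_pos: [0.6075, 0.3127, 0.1711]
tool_rot: [-3.139, -0.006, -0.007]
contact_force: [0.0, 0.1, -1.3]
opening: 0.0311
grip_force: 40.3
```

```bash
python3 - <<'E'
from h import *
i,K,Rc,c=cam('wrist'); o=ctrl.get_obs(); print(o['tool_pos'],o['opening']); tz=o['tool_pos'][2]
save(cv2.resize(i[150:420,140:440],(660,594)),'p3')
h=cv2.cvtColor(i,cv2.COLOR_RGB2HSV); m=cv2.inRange(h,(10,100,30),(30,255,255)); m[:,:200]=0;m[:,360:]=0
ys,xs=np.nonzero(m); print(xs.min(),xs.max(),ys.min(),ys.max())
f=tz-.009
for p in [(278,ys.min()),(278,ys.max()),((xs.min()+xs.max())/2,270)]: print(p,ray(p,K,Rc,c,f).round(4), ray(p,K,Rc,c,f-.022).round(4))
for e,a in ell(i,(100,150,40),(125,255,255)):print('blue',np.round(e[0],1),np.round(e[1],1),ray(e[0],K,Rc,c,.048).round(4))
E
```

```text
[0.60445787 0.31186739 0.16384323] 0.03118628916942703
241 314 240 325
(278, np.int64(240)) [0.6259 0.3119 0.1548] [0.6169 0.3119 0.1328]
(278, np.int64(325)) [0.5833 0.3117 0.1548] [0.5677 0.3117 0.1328]
(np.float64(277.5), 270) [0.6116 0.312  0.1548] [0.6004 0.3121 0.1328]
blue [464.4 238. ] [103.4 118.2] [0.5846 0.1712 0.048 ]
blue [282.6 211.3] [88.5 90.6] [0.6051 0.3086 0.048 ]
```

View pics/p3.png

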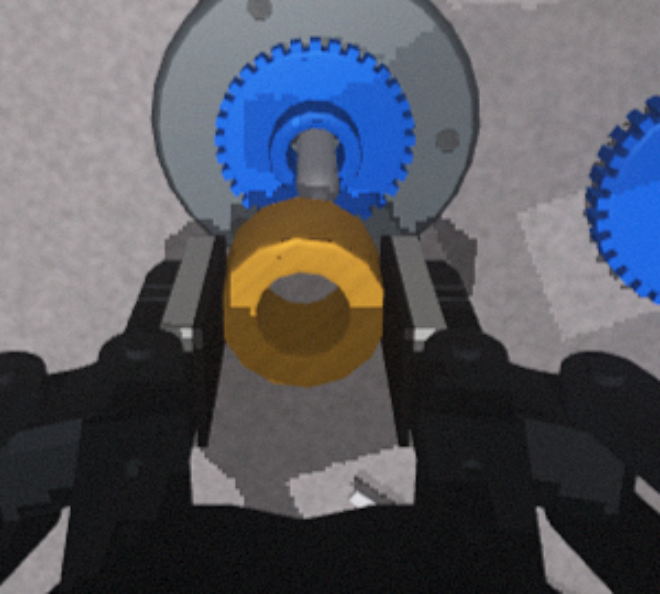

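The spacer is about 3.5 mm too far in +y and 5 mm short in x (bore at crop (303,300), spindle tip at (317,190)). Correcting and rechecking the numbers.

Emit:
servo_tool:
  increments:
    - [[2.9, 0.45, 0.35, 0, 0], [2.9, 0.45, 0.35, 0, 0], [2.9, 0.45, 0.35, 0, 0]]

```text
t: 16.5
tool_pos: [0.6112, 0.3041, 0.171]
tool_rot: [-3.141, 0.002, -0.003]
contact_force: [0.6, 0.1, -0.8]
opening: 0.0311
grip_force: 40.3
```

```bash
python3 - <<'E'
from h import *
i,K,Rc,c=cam('wrist'); o=ctrl.get_obs(); print(o['tool_pos'],o['opening']); tz=o['tool_pos'][2]
h=cv2.cvtColor(i,cv2.COLOR_RGB2HSV); m=cv2.inRange(h,(10,100,30),(30,255,255)); m[:,:200]=0;m[:,360:]=0
ys,xs=np.nonzero(m); print(xs.min(),xs.max(),ys.min(),ys.max())
f=tz-.009
for p in [(278,ys.min()),(278,ys.max()),((xs.min()+xs.max())/2,270)]: print(p,ray(p,K,Rc,c,f).round(4), ray(p,K,Rc,c,f-.022).round(4))
for e,a in ell(i,(100,150,40),(125,255,255)):print('blue',np.round(e[0],1),np.round(e[1],1),ray(e[0],K,Rc,c,.048).round(4))
E
```

```text
[0.61116085 0.30425614 0.17117156] 0.030958275879253958
241 314 240 325
(278, np.int64(240)) [0.6326 0.3031 0.1622] [0.6236 0.3031 0.1402]
(278, np.int64(325)) [0.5922 0.3031 0.1622] [0.5765 0.3031 0.1402]
(np.float64(277.5), 270) [0.6191 0.3033 0.1622] [0.6078 0.3033 0.1402]
blue [453.8 240.5] [103.1 116.9] [0.5852 0.17   0.048 ]
blue [270.7 215.4] [87.7 90.5] [0.6053 0.3085 0.048 ]
```

Emit:
servo_tool:
  increments:
    - [[2.9, 0, 0, 0, 0], [2.9, 0, 0, 0, 0], [2.9, 0, 0, 0, 0], [2.9, 0, 0, 0, 0], [2.9, 0, 0, 0, 0]]

```text
t: 17.05
tool_pos: [0.6102, 0.3055, 0.1693]
tool_rot: [3.142, 0.001, -0.0]
contact_force: [-0.7, -0.3, -2.6]
opening: 0.031
grip_force: 40.3
```

Emit:
servo_tool:
  increments:
    - [[2.9, 0, 0, 0, 0]]

```text
t: 17.15
tool_pos: [0.6102, 0.3055, 0.1692]
tool_rot: [3.142, 0.001, -0.0]
contact_force: [0.8, -0.3, -0.8]
opening: 0.0312
grip_force: 40.3
```

Emit:
servo_tool:
  increments:
    - [[2.9, -0.15, -0.35, 0, 0], [2.9, -0.15, -0.35, 0, 0], [2.9, -0.15, -0.35, 0, 0], [2.9, -0.15, -0.35, 0, 0], [2.9, -0.15, -0.35, 0, 0]]

```text
t: 17.65
tool_pos: [0.6088, 0.3089, 0.1693]
tool_rot: [3.142, 0.001, 0.0]
contact_force: [-0.0, -0.2, -1.8]
opening: 0.0316
grip_force: 40.3
```

```bash
python3 - <<'E'
from h import *
i,K,Rc,c=cam('wrist'); o=ctrl.get_obs(); print(o['tool_pos'],o['opening']); tz=o['tool_pos'][2]
h=cv2.cvtColor(i,cv2.COLOR_RGB2HSV)
print('spacer bottom centre px',proj([.6075-.6112+o['tool_pos'][0],.3032-.3043+o['tool_pos'][1],.104],K,Rc,c))
# spindle: low-sat bright pixels between
m=((h[...,1]<45)&(h[...,2]>95)).astype(np.uint8)*255
for r in range(214,242,3): 
    x=np.nonzero(m[r,265:295])[0]+265; print(r,(x.min(),x.max()) if len(x) else None)
for e,a in ell(i,(100,150,40),(125,255,255)):print('blue',np.round(e[0],1),ray(e[0],K,Rc,c,.048).round(4))
for e,a in ell(i,(80,15,80),(130,80,190)): print('seat',np.round(e[0],1),np.round(e[1],1),ray(e[0],K,Rc,c,.04).round(4))
E
```

```text
[0.60881753 0.30890023 0.1693143 ] 0.031006440406331548
spacer bottom centre px [278.14596861 242.81027549]
214 (np.int64(270), np.int64(284))
217 (np.int64(269), np.int64(287))
220 (np.int64(270), np.int64(285))
223 (np.int64(270), np.int64(285))
226 (np.int64(269), np.int64(286))
229 (np.int64(269), np.int64(285))
232 (np.int64(269), np.int64(285))
235 (np.int64(269), np.int64(273))
238 (np.int64(277), np.int64(278))
241 None
blue [460.4 238.6] [0.585  0.1708 0.048 ]
blue [277.1 212.7] [0.6053 0.3085 0.048 ]
seat [277.8 226.2] [23.8 33.3] [0.5918 0.308  0.04  ]
seat [276.9 202.4] [141.5 147.7] [0.6109 0.3087 0.04  ]
```

Aligned: spindle column about 277, spacer about 278. Lowering it.

Emit:
servo_tool:
  increments:
    - [[2.9, 0, 0, 1.5, 0], [2.9, 0, 0, 3, 0], [2.9, 0, 0, 4, 0], [2.9, 0, 0, 4.5, 0], [2.9, 0, 0, 4.5, 0]]

```text
t: 18.2
tool_pos: [0.6079, 0.3086, 0.1222]
tool_rot: [3.141, 0.001, -0.005]
contact_force: [0.3, -0.1, -2.3]
opening: 0.0312
grip_force: 40.3
```

Emit:
servo_tool:
  increments:
    - [[2.9, 0, 0, 0.5, 0], [2.9, 0, 0, 1, 0], [2.9, 0, 0, 1.5, 0], [2.9, 0, 0, 1.8, 0], [2.9, 0, 0, 1.8, 0]]

```text
t: 18.7
tool_pos: [0.6084, 0.3088, 0.1055]
tool_rot: [3.141, 0.001, -0.002]
contact_force: [0.4, 0.2, -1.0]
opening: 0.0313
grip_force: 40.3
```

Emit:
servo_tool:
  increments:
    - [[2.9, 0, 0, 0.3, 0], [2.9, 0, 0, 0.6, 0], [2.9, 0, 0, 0.8, 0], [2.9, 0, 0, 0.8, 0]]

```text
t: 19.1
tool_pos: [0.6085, 0.3088, 0.0978]
tool_rot: [3.141, 0.001, -0.001]
contact_force: [-0.2, -0.3, -1.2]
opening: 0.031
grip_force: 40.3
```

Emit:
servo_tool:
  increments:
    - [[2.9, 0, 0, 0.2, 0], [2.9, 0, 0, 0.2, 0], [4.5, 0, 0, 0.2, 0], [5, 0, 0, 0.2, 0], [5, 0, 0, 0.2, 0]]

```text
t: 19.6
tool_pos: [0.6088, 0.309, 0.0962]
tool_rot: [-3.141, -0.001, -0.0]
contact_force: [-0.2, 0.4, -0.2]
opening: 0.05
grip_force: 0.0
```

Emit:
servo_tool:
  increments:
    - [[5, 0, 0, -3, 0], [5, 0, 0, -6, 0], [5, 0, 0, -9, 0], [6, 0, 0, -10, 0], [6, 0, 0, -10, 0]]

```text
t: 20.1
tool_pos: [0.6099, 0.3094, 0.1986]
tool_rot: [-3.14, -0.001, -0.006]
contact_force: [-0.1, -0.0, -0.7]
opening: 0.0596
grip_force: 0.0
```

Emit:
servo_tool:
  increments:
    - [[6, 0, 0, 0, 0], [6, 0, 0, 0, 0], [6, 0, 0, 0, 0]]

```text
t: 20.4
tool_pos: [0.6079, 0.3086, 0.1939]
tool_rot: [3.14, 0.001, -0.005]
contact_force: [-0.3, 0.7, 0.4]
opening: 0.0602
grip_force: 0.0
```

```bash
python3 - <<'E'
from h import *
i,K,Rc,c=cam('wrist'); s,Ks,Rs,cs=cam('side'); o=ctrl.get_obs(); print(o['tool_pos'],o['opening'])
save(np.hstack([cv2.resize(i[120:270,190:370],(360,300)),cv2.resize(s[80:160,220:320],(375,300))]),'p4')
for e,a in ell(i,(12,100,60),(28,255,255)):print('brass',np.round(e[0],1),ray(e[0],K,Rc,c,.082).round(4))
for e,a in ell(i,(100,150,40),(125,255,255)):print('blue',np.round(e[0],1),ray(e[0],K,Rc,c,.048).round(4))
E
```

```text
[0.60826737 0.30873531 0.19478583] 0.06008204721986505
brass [276.3 213.6] [0.6064 0.3086 0.082 ]
blue [535.5 371.7] [0.4382 0.0643 0.048 ]
blue [446.8 227. ] [0.5836 0.169  0.048 ]
blue [276.5 201.8] [0.6051 0.3085 0.048 ]
```

View pics/p4.png

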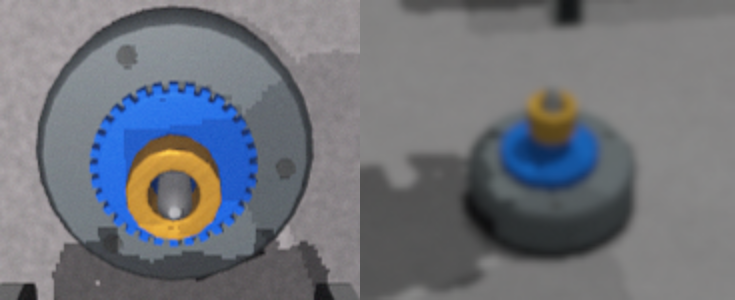

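The spacer sits flat on the gear, with the spindle tip visible in its bore at (174,210). Next the white burr.

Emit:
servo_tool:
  increments:
    - [[6.5, -0.3, 22, 0, 0], [6.5, -0.3, 22, 0, 0], [6.5, -0.3, 22, 0, 0], [6.5, -0.3, 22, 0, 0], [6.5, -0.3, 22, 0, 0]]

```text
t: 21.0
tool_pos: [0.6056, 0.0852, 0.1959]
tool_rot: [3.14, -0.004, -0.001]
contact_force: [-0.1, -0.1, 0.2]
opening: 0.0649
grip_force: 0.0
```

Emit:
servo_tool:
  increments:
    - [[6.5, 0, 8.8, 0, 0], [6.5, 0, 8.8, 0, 0], [6.5, 0, 8.8, 0, 0], [6.5, 0, 8.8, 0, 0], [6.5, 0, 8.8, 0, 0]]

```text
t: 21.5
tool_pos: [0.6059, 0.0018, 0.196]
tool_rot: [-3.141, -0.002, 0.001]
contact_force: [-0.2, 0.7, 0.4]
opening: 0.065
grip_force: 0.0
```

Emit:
servo_tool:
  increments:
    - [[6.5, 0, 0, 0, 0], [6.5, 0, 0, 0, 0], [6.5, 0, 0, 0, 0], [6.5, 0, 0, 0, 0]]

```text
t: 21.9
tool_pos: [0.6061, 0.0014, 0.1963]
tool_rot: [-3.142, -0.002, -0.0]
contact_force: [-0.4, -0.7, 0.7]
opening: 0.0652
grip_force: 0.0
```

```bash
python3 - <<'E'
from h import *
i,K,Rc,c=cam('wrist'); o=ctrl.get_obs(); print(o['tool_pos'])
for v in (175,190):
  for e,a in ell(i,(0,0,v),(180,70,255),500):print('white',np.round(e[0],1),np.round(e[1],1),ray(e[0],K,Rc,c,.01).round(4))
E
```

```text
[0.60604691 0.00132243 0.19631112]
white [278.2 189.2] [53.6 54.9] [6.039e-01 1.000e-04 1.000e-02]
white [278.1 189.2] [53.5 54.2] [6.039e-01 2.000e-04 1.000e-02]
```

Emit:
servo_tool:
  increments:
    - [[6, -0.1, 0.1, 5, 0], [6, -0.1, 0.1, 10, 0], [6, -0.1, 0.1, 14, 0], [6, -0.1, 0.1, 16, 0], [6, -0.1, 0.1, 16, 0]]

```text
t: 22.45
tool_pos: [0.6016, 0.0004, 0.0318]
tool_rot: [-3.14, -0.001, 0.013]
contact_force: [-0.3, -0.3, -0.5]
opening: 0.0602
grip_force: 0.0
```

Emit:
servo_tool:
  increments:
    - [[6, 0, 0, 0, 0], [6, 0, 0, 0, 0], [2.5, 0, 0, 0, 0], [2.5, 0, 0, 0, 0], [2.5, 0, 0, 0, 0]]

```text
t: 22.95
tool_pos: [0.6063, -0.0002, 0.0383]
tool_rot: [3.141, 0.001, 0.004]
contact_force: [-1.9, 0.4, 6.3]
opening: 0.0276
grip_force: 39.0
```

Emit:
servo_tool:
  increments:
    - [[2.5, 0, 0, 0, 0], [2.5, 0, 0, 0, 0], [2.5, 0, 0, 0, 0]]

```text
t: 23.25
tool_pos: [0.6062, -0.0002, 0.0383]
tool_rot: [3.141, 0.001, 0.004]
contact_force: [-2.5, 0.2, 6.2]
opening: 0.0281
grip_force: 39.0
```

Emit:
servo_tool:
  increments:
    - [[2.5, 0, 0, -2, 0], [2.5, 0, 0, -6, 0], [2.5, 0, 0, -10, 0], [2.5, 0, 0, -14, 0], [2.5, 0, 0, -17, 0]]

```text
t: 23.75
tool_pos: [0.6055, -0.0001, 0.2094]
tool_rot: [3.141, 0.001, 0.005]
contact_force: [1.3, 0.8, -1.0]
opening: 0.0276
grip_force: 39.7
```

Emit:
servo_tool:
  increments:
    - [[2.5, 0, -22, 0, 0], [2.5, 0, -22, 0, 0], [2.5, 0, -22, 0, 0], [2.5, 0, -22, 0, 0], [2.5, 0, -22, 0, 0]]

```text
t: 24.25
tool_pos: [0.6039, 0.2239, 0.2061]
tool_rot: [-3.14, -0.007, 0.001]
contact_force: [-0.1, -1.1, -2.5]
opening: 0.0275
grip_force: 39.8
```

Emit:
servo_tool:
  increments:
    - [[2.5, 0.2, -8.9, 1, 0], [2.5, 0.2, -8.9, 1.5, 0], [2.5, 0.2, -8.9, 1.5, 0], [2.5, 0.2, -8.9, 1.5, 0], [2.5, 0.2, -8.9, 1.5, 0]]

```text
t: 24.75
tool_pos: [0.6069, 0.3082, 0.1913]
tool_rot: [3.141, 0.0, -0.0]
contact_force: [0.2, 0.1, -0.5]
opening: 0.0274
grip_force: 39.9
```

Emit:
servo_tool:
  increments:
    - [[2.5, 0, 0, 0, 0], [2.5, 0, 0, 0, 0], [2.5, 0, 0, 0, 0], [2.5, 0, 0, 0, 0], [2.5, 0, 0, 0, 0]]

```text
t: 25.25
tool_pos: [0.6069, 0.3087, 0.1914]
tool_rot: [-3.142, -0.001, -0.0]
contact_force: [0.4, -0.5, -1.1]
opening: 0.0276
grip_force: 39.9
```

```bash
python3 - <<'E'
from h import *
i,K,Rc,c=cam('wrist'); o=ctrl.get_obs(); print(o['tool_pos'],o['opening']); tz=o['tool_pos'][2]
save(cv2.resize(i[150:420,140:440],(660,594)),'p5'); np.savez('/tmp/wb',i=i,K=K,Rc=Rc,c=c)
h=cv2.cvtColor(i,cv2.COLOR_RGB2HSV)
for e,a in ell(i,(100,150,40),(125,255,255)):print('blue',np.round(e[0],1),ray(e[0],K,Rc,c,.048).round(4))
for e,a in ell(i,(12,100,60),(28,255,255)):print('brass',np.round(e[0],1),ray(e[0],K,Rc,c,.082).round(4))
E
```

```text
[0.60682711 0.30879447 0.19135232] 0.027910639927346263
blue [615.3 400.7] [ 0.4067 -0.0162  0.048 ]
blue [448.8 227.7] [0.5835 0.1691 0.048 ]
blue [276.8 202.2] [0.605  0.3086 0.048 ]
brass [405.4 423.6] [0.4169 0.198  0.082 ]
brass [276.8 213.7] [0.6066 0.3085 0.082 ]
```

View pics/p5.png

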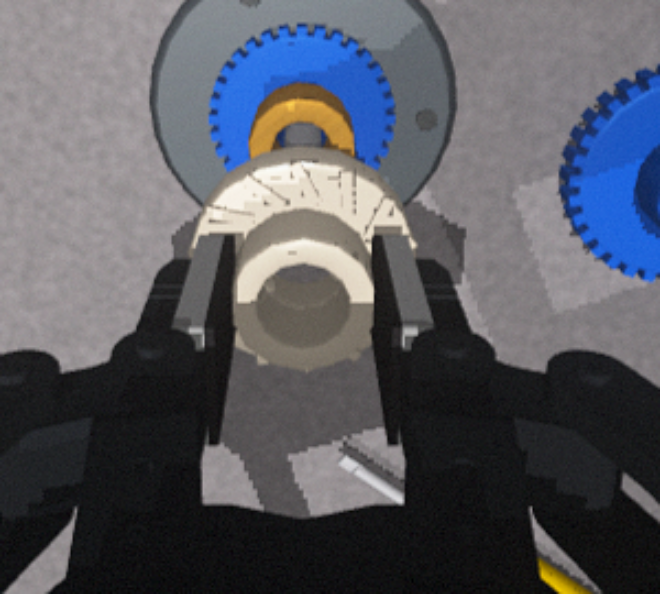

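```bash
python3 - <<'E'
from h import *
z=np.load('/tmp/wb.npz'); K,Rc,c=z['K'],z['Rc'],z['c']; g=lambda u,v:(140+u/2.2,150+v/2.2)
T=.1913
for nm,p,h in(('hub back',g(304,238),T-.010),('hub front',g(304,366),T-.010),('bore back',g(304,264),T-.01),('bore front',g(304,355),T-.01),('flange back',g(304,158),T-.026),('fl L',g(200,240),T-.026),('fl R',g(416,240),T-.026)): print(nm,ray(p,K,Rc,c,h).round(4))
E
```

```text
hub back [0.6196 0.3077 0.1813]
hub front [0.5914 0.3076 0.1813]
bore back [0.6141 0.3076 0.1813]
bore front [0.5939 0.3076 0.1813]
flange back [0.63   0.3076 0.1653]
fl L [0.6115 0.3298 0.1653]
fl R [0.6115 0.2838 0.1653]
```

The burr's centre, about (0.605, 0.3075), is over the spindle at about (0.6055, 0.308). Lowering it.

Emit:
servo_tool:
  increments:
    - [[2.5, 0, -0.05, 2, 0], [2.5, 0, -0.05, 4, 0], [2.5, 0, -0.05, 4.8, 0], [2.5, 0, -0.05, 5.3, 0], [2.5, 0, -0.05, 5.3, 0]]

```text
t: 25.8
tool_pos: [0.6066, 0.3094, 0.1379]
tool_rot: [3.141, 0.001, -0.001]
contact_force: [0.6, -0.1, -1.3]
opening: 0.0275
grip_force: 39.9
```

Emit:
servo_tool:
  increments:
    - [[2.5, 0, 0, 0.3, 0], [2.5, 0, 0, 0.6, 0], [2.5, 0, 0, 0.9, 0], [2.5, 0, 0, 1.1, 0], [2.5, 0, 0, 1.1, 0]]

```text
t: 26.3
tool_pos: [0.6066, 0.3094, 0.1269]
tool_rot: [3.141, 0.001, -0.001]
contact_force: [0.1, -0.5, -1.6]
opening: 0.0275
grip_force: 39.9
```

Emit:
servo_tool:
  increments:
    - [[2.5, 0, 0, 0.15, 0], [2.5, 0, 0, 0.15, 0], [4.5, 0, 0, 0.15, 0], [5, 0, 0, 0.15, 0], [5, 0, 0, 0.15, 0]]

```text
t: 26.8
tool_pos: [0.6069, 0.3095, 0.1259]
tool_rot: [-3.141, -0.001, -0.0]
contact_force: [-0.1, -0.2, 0.2]
opening: 0.05
grip_force: 0.0
```

Emit:
servo_tool:
  increments:
    - [[5, 0, 0, -3, 0], [5, 0, 0, -6, 0], [5, 0, 0, -9, 0], [6, 0, 0, -10, 0], [6, 0, 0, -10, 0]]

```text
t: 27.3
tool_pos: [0.6078, 0.3098, 0.2282]
tool_rot: [-3.14, -0.001, -0.006]
contact_force: [0.0, -0.2, -0.2]
opening: 0.0597
grip_force: 0.0
```

Emit:
servo_tool:
  increments:
    - [[6, 0, 0, 0, 0], [6, 0, 0, 0, 0], [6, 0, 0, 0, 0], [6, 0, 0, 0, 0], [6, 0, 0, 0, 0]]

```text
t: 27.8
tool_pos: [0.6066, 0.3094, 0.2251]
tool_rot: [3.141, 0.001, -0.002]
contact_force: [0.2, -0.3, -0.6]
opening: 0.0598
grip_force: 0.0
```

```bash
python3 - <<'E'
from h import *
i,K,Rc,c=cam('wrist'); s,Ks,Rs,cs=cam('side'); o=ctrl.get_obs(); print(o['tool_pos'],o['contact_force'],o['opening'])
save(np.hstack([cv2.resize(i[120:270,190:370],(360,300)),cv2.resize(s[80:160,220:320],(375,300))]),'p6')
for e,a in ell(i,(0,0,175),(180,70,255),500):print('white',np.round(e[0],1),np.round(e[1],1),ray(e[0],K,Rc,c,.1).round(4))
E
```

```text
[0.60674872 0.30943858 0.22558132] [-0.06036118 -0.2925955   0.15910165] 0.05966470572183754
white [276.9 207.9] [64.1 66. ] [0.6055 0.3091 0.1   ]
```

View pics/p6.png

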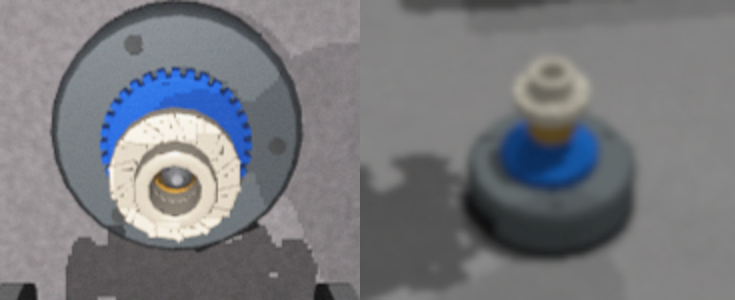

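The full stack stands upright and flat: the spindle tip shows inside the white burr's bore at (176,180), and the gripper is clear. Handing in.

```bash
python3 -c "
from station import ctrl
print(ctrl.finish_job())"
```

```text
the job is handed in; nothing more can be done
None
```

The worn burr lies in the scrap tray, and the gear, spacer and new burr are stacked flat on the spindle in that order; I let go of everything and handed the job in at about 28 s, but got no verdict back.

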